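# Hang the red sign over the stand's bar

## Task

The tester is out of service: hang the red folded sign over the horizontal bar of the sign stand, about in the middle, so that one flap hangs on each side of the bar and the sign rests on it by its roof. Lower it onto the bar, do not let it fall, and leave the yellow and the green sign standing where they are.

Things in the scene. Friction and masses are not known exactly. Their poses are not given: they have to be found in the camera images.
- red_sign_center (a point): Centre (45 mm up) of the red sign with white bars: a rigid inverted-U saddle of 4 mm plastic, ridge along its y, open below and at both ends. 80 mm long, 90 mm high, 110 g. Side walls upright 45 to 76 mm above the lower edges: 40 mm wide outside, 32 inside; below, the flaps spread to 66 mm outside, 58 inside. Flat roof 22 mm wide, its underside 86 mm above the lower edges.
- yellow_sign_center (a point): Centre (45 mm up) of the yellow sign with black stripes; same shape, size and axes as the red sign. To be left alone.
- green_sign_center (a point): Centre (45 mm up) of the green sign with a white disc on each flap; same shape, size and axes as the red sign. To be left alone.
- bar_mid (a point): Middle of the sign stand's horizontal steel bar, on its axis, 140 mm above the table. The bar is 14 mm thick and runs along this frame's y; upright posts 12 mm thick at y = -105 and +105 mm, with 19 mm black balls on top, carry its ends. The stand is fixed; its base plate (100 x 250 mm) is 12 mm high. Nothing is above the bar.

How it is judged:
At the end, for the whole second after the job is handed in: The red sign hangs at rest astride the bar by its roof: its centre within 30 mm of the bar's middle along it, within 22 mm sideways, 24 to 46 mm below the bar's axis; its ridge within 15 degrees of the bar, the sign within 20 degrees of upright (x of red_sign_center in the frame of bar_mid between -0.022 and 0.022 m and y of red_sign_center in the frame of bar_mid between -0.03 and 0.03 m and z of red_sign_center in the frame of bar_mid between -0.046 and -0.024 m and angle between the y axis of red_sign_center and the y axis of bar_mid, either way round below 0.26 rad and angle between red_sign_center's own z axis and vertical below 0.35 rad and linear speed of red_sign below 0.02 m/s and angular speed of red_sign below 0.3 rad/s); the robot touches nothing.
It fails at once if the yellow or the green sign is moved by more than 20 mm or tipped (distance of any of yellow_sign_center, green_sign_center from where it was at the start of the episode above 0.02 m or angle between any of yellow_sign_center, green_sign_center's own z axis and vertical above 0.35 rad).
It fails at once if the red sign falls free (faster than 0.7 m/s with no finger on it) (linear speed of red_sign above 0.7 m/s and contact force between the fingers and red_sign below 0.05 N).
It also fails if it takes over 42 s, if anything falls off the work surface, if the arm or the gripper's body presses on something with over 40 N, if the wrist force passes 120 N, or if a joint passes its speed limit or range.

## Robot

A 7-joint arm with a two-finger parallel gripper is mounted at the origin on a cart in front of the work surface, level with it; the furniture and walls round the work are solid. World frame = base frame: x ahead of the robot, y to its left, z up, the work surface at z = 0. Lengths are in m, angles in rad, forces in N, time in s.
With the tool pointing down it reaches from about 0.4 to 0.85 m from the base axis. Payload 4.5 kg.
Tool frame: the origin (TCP) lies at the very end of the fingers, on their centre line; the grasp point (between the pads) lies 19 mm behind it (manip.tcp_to_grasp is the distance from the TCP to the grasp point, in m); z points along the fingers, y is the line along which they close (so a half turn about z gives the same grasp; the last joint's range is limited). The gripper opens to 88 mm and grips with 3 to 60 N. Pads are 18 mm wide; open, the fingers measure 123 mm over their backs; the gripper's body (75 mm by 187 mm) begins 45 mm behind the grasp point.
Start: joints at [1.38, 0.689, -0.195, 1.565, 0.157, 0.902, -0.215], TCP at [0.139, -0.609, 0.239] pointing down, gripper open.
Joint ranges: [-3.01, 3.01], [-0.46, 2.08], [-1.47, 1.51], [0.13, 2.56], [-1, 4.14], [0.04, 2.09], [-2.66, 2.66]. Speed limits (rad/s): [2.57, 2.57, 3.14, 3.14, 3.14, 3.14, 3.14].

## Interface

Orientations are given as a 3x3 rotation matrix whose columns are the frame's x, y, z axes.
In Python, from rig import status, imaging, ticket, manip gives the robot as it stands.
- The arm moves only by the tool step_arm, never from a script. Its argument "series" is a list of rows, each an object with "dp": the shift along the tool's x, y, z scaled (see below), a list of three; "twist": the turn about the tool's z scaled (see below). In form: [{"dp": [tx, ty, tz], "twist": twist}, ...]. A call has 1 to 20 rows; each row shifts and turns the commanded pose from where the row before left it, along the tool's axes as they then stand; what a row does not reach is not made up. The controller multiplies each number of a shift by 0.8 m and each number of a turn by 180 degrees. A row lasts 1/10 s, in which the tool goes at most 50 mm and 8.59 degrees, less where a joint would pass 70% of its speed; a pose out of reach is approached as far as the arm can. A call with a number of a shift or a turn outside -1 to 1 is refused whole. A call with a gripper value outside its range is refused whole. "jaw" is the closure, from 0 (fully open) to 1 (shut), set as the call begins (left out, the last holds). The fingers move at their own pace and stop on an object; "squeeze" is the grip in N (left out, the last holds). Time passes only in rows, so rows that do not move let the fingers close. It gives the time, the measured TCP pose, the force, the opening and the grip force at its end, in the units of the state.
- status.observe(): the state, without advancing time (a new reading comes with each control period).
- imaging.get_image(name): name is "side" or "top" or "wrist"; returns a dict with "color" (400x640x3 uint8, blue, green, red), "intrinsics" (3x3 intrinsics, pixels), "k1" (the pictures are not rectified: a ray, as slopes to the right and down, at radius r is drawn at 1 + k1 r^2 times it, then the intrinsics apply), "position" and "orientation" of the camera in the world; the wrist camera has in their place "T_tool_cam" (4x4, takes a point from camera to tool coordinates, whose origin is the TCP and whose axes are the flange's). Camera axes: x right, y up, looking along -z (the intrinsics and any distortion apply to the point x, -y, -z); pixel columns grow to the right and rows downward; lengths in m; the calibration is good to about 2 mm. A picture is of the moment at which its call begins: read the wrist's pose just before it. There is no depth.
- ticket.close_job(): hands the job in; it is judged then, once.
The state is a dict: "time": time; "qpos": joint angles; "qvel": joint speeds; "joint_efforts": joint torques, N m; "eef_pos": TCP position; "ee_rot": TCP orientation; "ft_force": force on the tool from outside, world axes, zero at the start; "ft_torque": the same for the moment, N m; "gripper_width": finger opening in m; "grasp_force": force on a finger pad.
Only numpy, scipy, OpenCV 4.12 (cv2) and the standard library are available. Lean on these libraries where they do the work, as an engineer would, in place of code of your own. Each camera call takes 0.05 s, during which the arm holds its last target. There are 200 camera calls.

## Working session

There is one attempt and no reset: what is moved stays moved. The work goes in short steps, Python scripts to look and compute and a tool call to move; the robot and the scene stay as the last step left them, time stands still between calls to the robot, and variables do not carry over. Pictures are saved under pics/ and viewed, at most 10 in all, crops included, and the job is handed in when it is done.

Besides the shell and the picture viewer there is one more tool, called after ">>>" as a command line: name --argument value ..., lists and objects as JSON in quotes. step_arm: Moves the arm, as the interface text tells. Shifts and turns lie within -1 to 1; 1 stands for 0.8 m of shift or 180 degrees of turn. Its arguments: {"type":"object","properties":{"series":{"type":"array","items":{"type":"object","properties":{"dp":{"type":"array","items":{"type":"number","minimum":-1,"maximum":1}},"twist":{"type":"number","minimum":-1,"maximum":1}}}},"jaw":{"type":"number"},"squeeze":{"type":"number"}},"required":["series"]}

```bash
mkdir -p pics
python3 - <<'E'
from rig import status, imaging
import cv2
s=status.observe(); print({k:s[k] for k in('time','eef_pos','ee_rot','gripper_width')})
for n in('side','top'):
    d=imaging.get_image(n); cv2.imwrite(f'pics/{n}0.png',d['color']); print(n,d['intrinsics'],d['k1'],d['position'],d['orientation'])
E
```

```text
{'time': 0.0, 'eef_pos': array([ 0.13913556, -0.60867411,  0.23792324]), 'ee_rot': array([[ 9.74816163e-01,  2.23009361e-01, -5.22763485e-04],
       [ 2.23009939e-01, -9.74814644e-01,  1.72531506e-03],
       [-1.24836090e-04, -1.79844646e-03, -9.99998375e-01]]), 'gripper_width': 0.08803029983432356}
side [[367.96492832   0.         316.09046767]
 [  0.         367.96492832 207.27263106]
 [  0.           0.           1.        ]] -0.02565698314736316 [ 0.2798604  -0.35757223  0.69264171] [[ 0.92142505  0.2729604  -0.2765294 ]
 [-0.38806243  0.61061195 -0.69033368]
 [-0.0195816   0.74340141  0.66855882]]
top [[386.42278067   0.         327.14811065]
 [  0.         386.42278067 198.05626319]
 [  0.           0.           1.        ]] -0.07978180834257399 [0.44334046 0.23120016 0.99924621] [[ 0.02387034  0.99627169 -0.08290306]
 [-0.99971397  0.02366535 -0.00345457]
 [-0.00147976  0.0829618   0.99655163]]
```

View pics/side0.png

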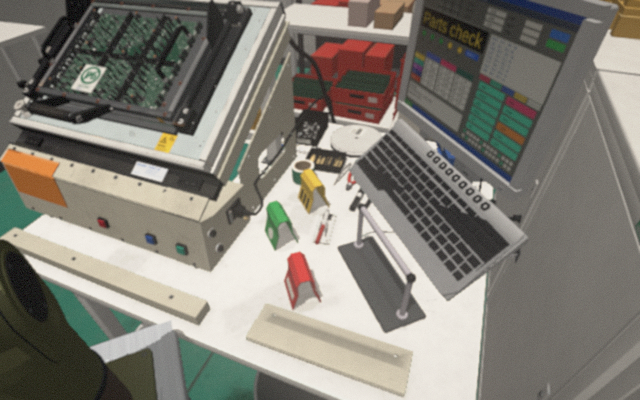

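View pics/top0.png

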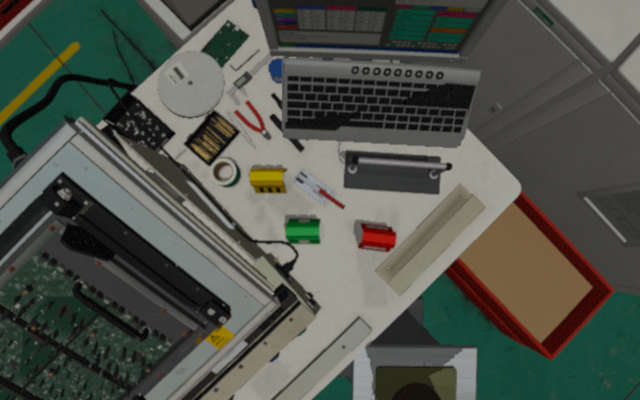

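The side view shows red at about (302,280), with the stand bar running from (362,210) to (410,280). In the top view the red sign is at (377,237), green at (302,231), yellow at (267,180), and the bar runs from (350,160) to (447,167). Next I'll measure these with masks.

```bash
cat > h.py <<'E'
import numpy as np, cv2
from rig import imaging,status
def ray(d,uv):
    K=d['intrinsics']; k=d['k1']
    p=np.array([(uv[0]-K[0,2])/K[0,0],(uv[1]-K[1,2])/K[1,1]]); q=p.copy()
    for _ in range(20): q=p/(1+k*(q@q))
    return np.array(d['position']),np.array(d['orientation'])@np.array([q[0],-q[1],-1.])
def plane(d,uv,z):
    o,r=ray(d,uv); return o+r*(z-o[2])/r[2]
def cross(d1,u1,d2,u2):
    a,r=ray(d1,u1); b,s=ray(d2,u2); t=np.linalg.lstsq(np.c_[r,-s],b-a,rcond=None)[0]
    p,q=a+r*t[0],b+s*t[1]; return (p+q)/2,np.linalg.norm(p-q)
def redmask(c):
    h=cv2.cvtColor(c,cv2.COLOR_BGR2HSV)
    return (((h[...,0]<8)|(h[...,0]>172))&(h[...,1]>120)&(h[...,2]>60)).astype(np.uint8)
E
python3 - <<'E'
from h import *
t=imaging.get_image('top'); s=imaging.get_image('side')
def big(c,x,y,w,h,k): return cv2.resize(c[y:y+h,x:x+w],None,fx=k,fy=k,interpolation=cv2.INTER_CUBIC)
a=big(t['color'],335,140,130,120,6); b=big(s['color'],260,190,180,145,4)
cv2.imwrite('pics/ct.png',a[:600]); cv2.imwrite('pics/cs.png',b)
E
```

```text
(no output)
```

View pics/ct.png

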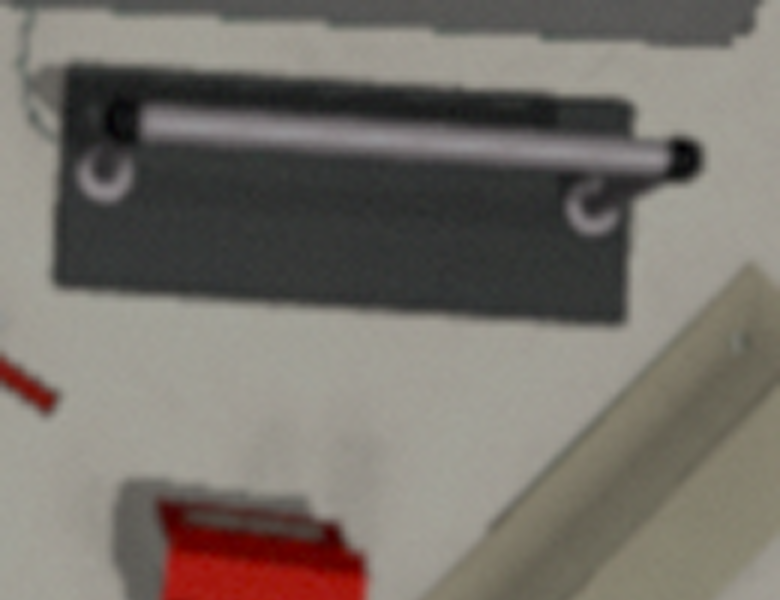

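View pics/cs.png

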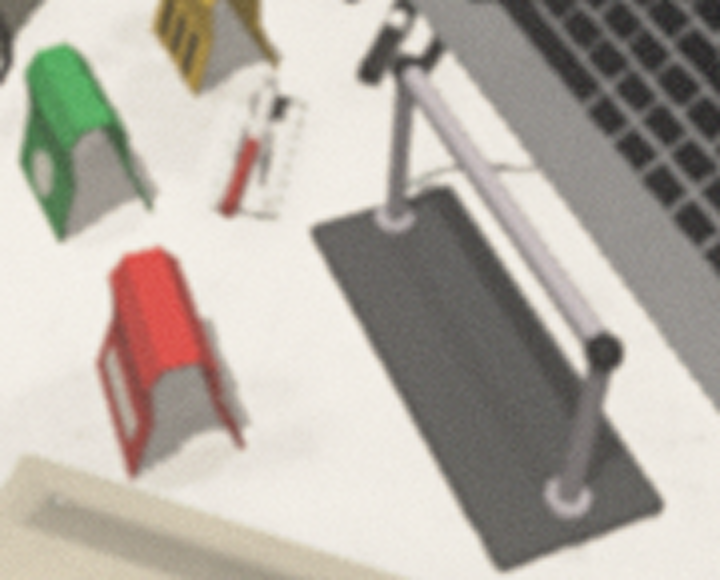

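The bar balls are at about (355.3,160) and (448.8,166.7) in top, and (361.2,205.5) and (411,277.7) in side. The red roof's bright face in side is a quad, in crop pixels (118,262), (160,250), (205,360), (150,375).

Run:
```python
from h import *
np.set_printoptions(precision=4,suppress=True)
t=imaging.get_image('top'); s=imaging.get_image('side')
L=cross(t,(355.0,159.6),s,(361,205.3)); R=cross(t,(448.5,166.4),s,(410.7,277.5)); print('balls',L,R, np.linalg.norm(L[0]-R[0]),(L[0]+R[0])/2, np.degrees(np.arctan2(*(L[0]-R[0])[:2])))
for z in(.14,.145): print(plane(t,(355,159.6),z),plane(t,(448.5,166.4),z))
m=redmask(t['color'])
n,l,st,c=cv2.connectedComponentsWithStats(m)
i=[i for i in range(1,n) if abs(c[i][0]-377)<15 and abs(c[i][1]-237)<15 and st[i][4]>100][0]
v=cv2.cvtColor(t['color'],cv2.COLOR_BGR2HSV)[...,2]
print(st[i],c[i],np.percentile(v[l==i],[10,30,50,70,90]))
for x in(362,370,377,385,392): print(x,[(y,int(t['color'][y,x,2])) for y in range(222,256)if l[y,x]==i])
q=[(118,262),(160,250),(205,360),(150,375)]
for p in q: print(plane(s,(p[0]/4+260-.4,p[1]/4+190-.4),.09))
print(plane(s,(132/4+260,473/4+190),0),plane(s,(242/4+260,446/4+190),0))
```

```text
balls (array([0.6019, 0.174 , 0.1439]), np.float64(0.00133735436760378)) (array([ 0.5924, -0.038 ,  0.1418]), np.float64(0.0012927046126330864)) 0.212300104076199 [0.5971 0.068  0.1428] 2.5592168496973096
[0.6032 0.1735 0.14  ] [ 0.5933 -0.0389  0.14  ]
[0.6023 0.1739 0.145 ] [ 0.5924 -0.0373  0.145 ]
[359 224  37  27 665] [377.5774 237.6256] [ 88. 103. 121. 158. 163.]
362 [(224, 68), (225, 65), (226, 64), (227, 71), (228, 76), (234, 128), (235, 128), (236, 128), (237, 128), (238, 134), (239, 136), (240, 127), (241, 113), (242, 113), (243, 115), (244, 104), (245, 88), (246, 84), (247, 92)]
370 [(228, 90), (229, 100), (230, 99), (231, 102), (232, 126), (233, 154), (234, 162), (235, 160), (236, 164), (237, 163), (238, 162), (239, 164), (240, 160), (241, 137), (242, 117), (243, 116), (244, 118), (245, 106), (246, 101)]
377 [(228, 77), (229, 88), (230, 98), (231, 99), (232, 100), (233, 124), (234, 149), (235, 160), (236, 162), (237, 164), (238, 163), (239, 162), (240, 164), (241, 157), (242, 134), (243, 116), (244, 117), (245, 115), (246, 108)]
385 [(230, 91), (231, 100), (232, 99), (233, 103), (234, 129), (235, 154), (236, 162), (237, 163), (238, 162), (239, 164), (240, 164), (241, 164), (242, 157), (243, 135), (244, 116), (245, 117), (246, 118), (247, 106), (248, 97), (250, 96)]
392 [(231, 100), (232, 102), (233, 98), (234, 102), (235, 126), (236, 153), (237, 164), (238, 162), (239, 163), (240, 163), (241, 163), (242, 164), (243, 156), (244, 133), (245, 113), (246, 115), (247, 119)]
[0.4167 0.1469 0.09  ]
[0.4404 0.1457 0.09  ]
[0.435  0.0684 0.09  ]
[0.4064 0.0709 0.09  ]
[0.3939 0.0769 0.    ] [0.4552 0.0688 0.    ]
```

Run:
```python
from h import *
np.set_printoptions(precision=4,suppress=True)
t=imaging.get_image('top')
m=redmask(t['color'])&(t['color'][...,2]>143).astype(np.uint8); m[:215]=0;m[255:]=0;m[:,:350]=0;m[:,405:]=0
uv=np.argwhere(m)[:,::-1]
P=np.array([plane(t,p,.09)[:2] for p in uv]).astype(np.float32)
(cx,cy),sz,a=cv2.minAreaRect(P); print(len(P),cx,cy,sz,a,P.mean(0))
w,V=np.linalg.eigh(np.cov(P.T)); d=V[:,1]; print(d,np.degrees(np.arctan(d[0]/d[1])),np.sqrt(12*w))
s=status.observe(); R=s['ee_rot']; p=s['eef_pos']
print('tool yaw (y axis)',np.degrees(np.arctan2(R[1,1],R[0,1])))
```

```text
254 0.42817237973213196 0.11058831214904785 (0.07716936618089676, 0.018001019954681396) 84.14716339111328 [0.4282 0.1102]
[0.1077 0.9942] 6.181019061833446 [0.018  0.0776]
tool yaw (y axis) -77.11439395502707
```

>>> step_arm --series '[{"dp":[0.044,-0.036,0]},{"dp":[0.044,-0.036,0]},{"dp":[0.044,-0.036,0]},{"dp":[0.044,-0.036,0]},{"dp":[0.044,-0.036,0]},{"dp":[0.044,-0.036,0]},{"dp":[0.044,-0.036,0]},{"dp":[0.044,-0.036,0]},{"dp":[0.044,-0.036,0]},{"dp":[0.044,-0.036,0]}]' --jaw 0

```text
validation failed for argument at $.se...
```

>>> step_arm --series '[{"dp":[0.044,-0.036,0.0],"twist":0.0},{"dp":[0.044,-0.036,0.0],"twist":0.0},{"dp":[0.044,-0.036,0.0],"twist":0.0},{"dp":[0.044,-0.036,0.0],"twist":0.0},{"dp":[0.044,-0.036,0.0],"twist":0.0},{"dp":[0.044,-0.036,0.0],"twist":0.0},{"dp":[0.044,-0.036,0.0],"twist":0.0},{"dp":[0.044,-0.036,0.0],"twist":0.0},{"dp":[0.044,-0.036,0.0],"twist":0.0},{"dp":[0.044,-0.036,0.0],"twist":0.0}]' --jaw 0

```text
time: 1.35
eef_pos: [0.4193, -0.2486, 0.2389]
ee_rot: [[0.975, 0.223, 0.001], [0.223, -0.975, -0.0], [0.0, 0.001, -1.0]]
ft_force: [0.6, 0.0, 0.5]
gripper_width: 0.0878
grasp_force: 0.0
```

>>> step_arm --series '[{"dp":[0.0138,-0.0543,0.0],"twist":0.0},{"dp":[0.0138,-0.0543,0.0],"twist":0.0},{"dp":[0.0138,-0.0543,0.0],"twist":0.0},{"dp":[0.0138,-0.0543,0.0],"twist":0.0},{"dp":[0.0138,-0.0543,0.0],"twist":0.0},{"dp":[0.0138,-0.0543,0.0],"twist":0.0},{"dp":[0.0138,-0.0543,0.0],"twist":0.0},{"dp":[0.0138,-0.0543,0.0],"twist":0.0},{"dp":[0,0,0],"twist":-0.0438},{"dp":[0,0,0],"twist":-0.0438},{"dp":[0,0,0],"twist":-0.0438},{"dp":[0,0,0],"twist":-0.0438},{"dp":[0,0,0],"twist":-0.0438},{"dp":[0,0,0],"twist":-0.0438},{"dp":[0,0,0],"twist":-0.0438},{"dp":[0,0,0],"twist":-0.0438},{"dp":[0,0,0],"twist":-0.0438},{"dp":[0,0,0],"twist":0.0}]'

```text
time: 3.15
eef_pos: [0.427, 0.1083, 0.2387]
ee_rot: [[0.107, 0.994, 0.0], [0.994, -0.107, 0.0], [0.0, -0.0, -1.0]]
ft_force: [-0.2, -0.8, 0.0]
gripper_width: 0.0882
grasp_force: 0.0
```

Run:
```python
from h import *
np.set_printoptions(precision=4,suppress=True)
s=status.observe(); w=imaging.get_image('wrist'); cv2.imwrite('pics/w1.png',w['color'])
print(s['eef_pos'],s['ee_rot'],s['qpos'],w['T_tool_cam'])
T=np.eye(4);T[:3,:3]=s['ee_rot'];T[:3,3]=s['eef_pos'];C=T@w['T_tool_cam'];w['position']=C[:3,3];w['orientation']=C[:3,:3]
m=redmask(w['color']);n,l,st,c=cv2.connectedComponentsWithStats(m);i=1+np.argmax(st[1:,4]);print(st[i],c[i])
r=w['color'][...,2][l==i];print(np.percentile(r,[10,30,50,70,90]))
for x in range(st[i][0]+10,st[i][0]+st[i][2],30): print(x,w['color'][st[i][1]:st[i][1]+st[i][3]:4,x,2].tolist())
```

```text
[0.427  0.1083 0.2387] [[ 0.1071  0.9942  0.    ]
 [ 0.9942 -0.1071  0.0004]
 [ 0.0004 -0.     -1.    ]] [-0.0284  0.4857 -0.4817  2.0868  0.3651  0.6495 -0.8642] [[-0.0003  0.9497  0.313   0.0817]
 [ 1.      0.0005 -0.0006  0.0004]
 [-0.0008  0.313  -0.9497 -0.1464]
 [ 0.      0.      0.      1.    ]]
[ 287  126   62  101 4639] [318.3361 177.1373]
[108. 118. 126. 132. 146.]
297 [158, 102, 105, 120, 118, 119, 116, 116, 116, 115, 115, 116, 116, 115, 114, 115, 108, 106, 109, 110, 110, 115, 114, 110, 172, 194]
327 [156, 160, 161, 148, 147, 147, 145, 146, 147, 146, 146, 145, 145, 146, 143, 145, 129, 129, 130, 130, 129, 131, 130, 132, 129, 123]
```

View pics/w1.png

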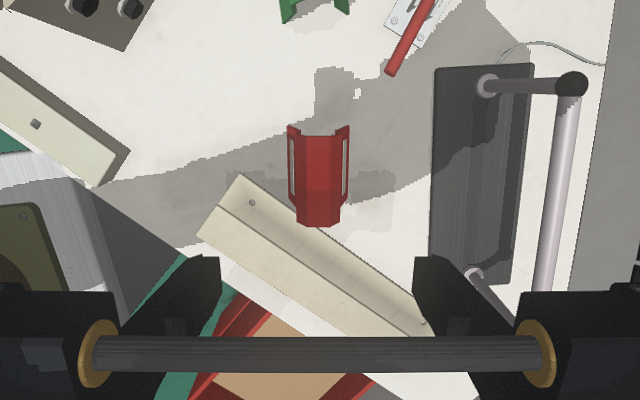

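The wrist view shows the red sign square to the tool, centred on about column 318, with its roof between columns 297–340 and rows 136–227. I'll check its centre at roof height.

Run:
```python
from h import *
np.set_printoptions(precision=4,suppress=True)
s=status.observe(); w=imaging.get_image('wrist')
T=np.eye(4);T[:3,:3]=s['ee_rot'];T[:3,3]=s['eef_pos'];C=T@w['T_tool_cam'];w['position']=C[:3,3];w['orientation']=C[:3,:3]
f=lambda uv,z:(T[:3,:3].T@(plane(w,uv,z)-T[:3,3]))
for uv,z in [((303,136),.09),((333,136),.09),((304,191),.09),((333,191),.09),((297,227),.09),((340,227),.09),((297,205),.076),((340,205),.076),((287,126),0),((349,126),0),((287,126),.045),((349,126),.045)]: print(uv,z,f(uv,z))
a=cv2.resize(w['color'][115:240,250:390],None,fx=5,fy=4.8,interpolation=cv2.INTER_CUBIC);cv2.imwrite('pics/w1c.png',cv2.convertScaleAbs(a,alpha=1.5))
```

```text
(303, 136) 0.09 [ 0.0437 -0.0104  0.1488]
(333, 136) 0.09 [0.0436 0.014  0.1488]
(304, 191) 0.09 [-0.003  -0.0101  0.1488]
(333, 191) 0.09 [-0.003   0.0147  0.1488]
(297, 227) 0.09 [-0.0361 -0.0167  0.1487]
(340, 227) 0.09 [-0.0361  0.0213  0.1488]
(297, 205) 0.076 [-0.0202 -0.0171  0.1628]
(340, 205) 0.076 [-0.0202  0.0219  0.1628]
(287, 126) 0 [ 0.0425 -0.0305  0.2388]
(349, 126) 0 [0.0425 0.0349 0.2388]
(287, 126) 0.045 [ 0.0471 -0.0269  0.1938]
(349, 126) 0.045 [0.0471 0.0309 0.1938]
```

View pics/w1c.png

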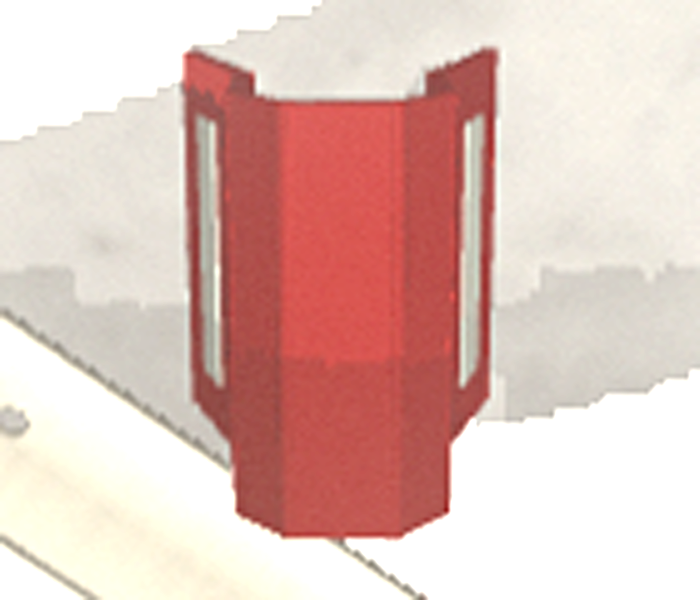

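The sign is 4 mm (x) and 2 mm (y) off the tool, and the sizes agree (80 mm by 22 mm). Descend to TCP z ≈ 0.045 and grip.

>>> step_arm --series '[{"dp":[0.005,0.0028,0.0],"twist":0.0},{"dp":[0.0,0.0,0.045],"twist":0.0},{"dp":[0.0,0.0,0.045],"twist":0.0},{"dp":[0.0,0.0,0.045],"twist":0.0},{"dp":[0.0,0.0,0.045],"twist":0.0},{"dp":[0.0,0.0,0.03],"twist":0.0},{"dp":[0.0,0.0,0.02],"twist":0.0},{"dp":[0.0,0.0,0.0125],"twist":0.0},{"dp":[0,0,0],"twist":0.0}]'

```text
time: 4.15
eef_pos: [0.4295, 0.1126, 0.0435]
ee_rot: [[0.107, 0.994, -0.001], [0.994, -0.107, -0.001], [-0.001, -0.001, -1.0]]
ft_force: [1.0, 0.6, -0.1]
gripper_width: 0.0881
grasp_force: 0.0
```

>>> step_arm --series '[{"dp":[0,0,0],"twist":0.0},{"dp":[0,0,0],"twist":0.0},{"dp":[0,0,0],"twist":0.0},{"dp":[0,0,0],"twist":0.0},{"dp":[0,0,0],"twist":0.0},{"dp":[0,0,0],"twist":0.0},{"dp":[0,0,0],"twist":0.0},{"dp":[0,0,0],"twist":0.0}]' --jaw 1.0 --squeeze 15

```text
time: 4.95
eef_pos: [0.4296, 0.1121, 0.0448]
ee_rot: [[0.107, 0.994, 0.0], [0.994, -0.107, -0.0], [-0.0, 0.0, -1.0]]
ft_force: [-0.8, 0.3, 3.2]
gripper_width: 0.0399
grasp_force: 14.9
```

Gripped at a 39.9 mm opening, which matches the walls. Now lift, move over the bar and turn −3.5°.

>>> step_arm --series '[{"dp":[0,0,-0.02],"twist":0.0},{"dp":[0,0,-0.04],"twist":0.0},{"dp":[0,0,-0.05],"twist":0.0},{"dp":[0,0,-0.05],"twist":0.0},{"dp":[0,0,-0.05],"twist":0.0},{"dp":[0,0,-0.04],"twist":0.0},{"dp":[-0.0055,0.0359,0],"twist":0.0},{"dp":[-0.0055,0.0359,0],"twist":0.0},{"dp":[-0.0055,0.0359,0],"twist":0.0},{"dp":[-0.0055,0.0359,0],"twist":0.0},{"dp":[-0.0055,0.0359,0],"twist":0.0},{"dp":[-0.0055,0.0359,0],"twist":0.0},{"dp":[0,0,0],"twist":-0.0197},{"dp":[0,0,0],"twist":0.0},{"dp":[0,0,0],"twist":0.0}]'

```text
time: 6.45
eef_pos: [0.5971, 0.0675, 0.2442]
ee_rot: [[0.046, 0.999, -0.002], [0.999, -0.046, -0.0], [-0.0, -0.002, -1.0]]
ft_force: [-0.9, 0.2, -1.5]
gripper_width: 0.0402
grasp_force: 14.8
```

Run:
```python
from h import *
s=status.observe(); w=imaging.get_image('wrist'); d=imaging.get_image('side')
print(s['eef_pos'],s['grasp_force'],s['gripper_width'])
a=cv2.resize(d['color'][100:310,270:480],(600,600),interpolation=cv2.INTER_CUBIC)
b=cv2.resize(w['color'][:,160:480],(200,250))
o=np.zeros((600,800,3),np.uint8);o[:,:600]=a;o[:250,600:]=b
cv2.imwrite('pics/h1.png',o)
```

```text
[0.59711109 0.06749528 0.24417277] 14.826095657190308 0.040223903707552904
```

View pics/h1.png

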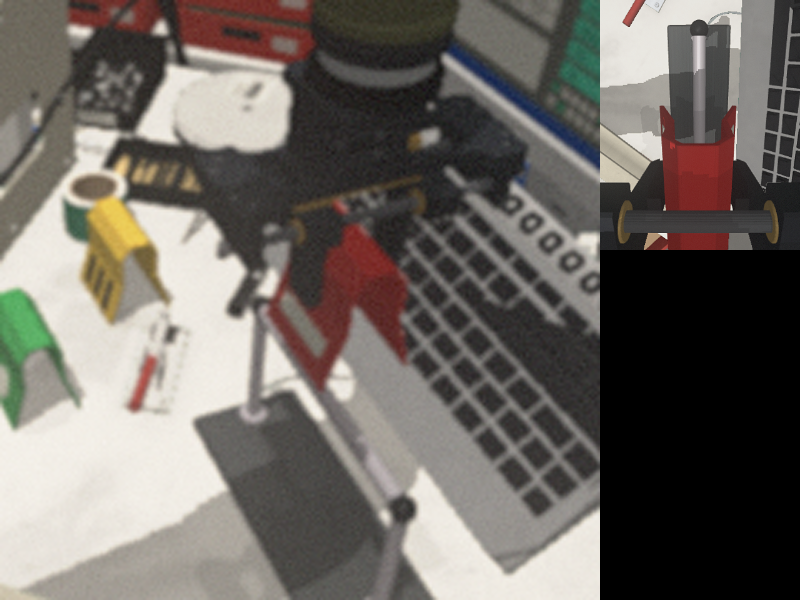

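The sign hangs upright with its open underside above the bar. In the wrist view the bar and its far ball (column ≈318) line up with the ridge. Lower it; contact is expected at TCP z ≈ 0.106.

>>> step_arm --series '[{"dp":[0,0,0.03],"twist":0.0},{"dp":[0,0,0.03],"twist":0.0},{"dp":[0,0,0.03],"twist":0.0},{"dp":[0,0,0.03],"twist":0.0},{"dp":[0,0,0.02],"twist":0.0},{"dp":[0,0,0.015],"twist":0.0},{"dp":[0,0,0.007],"twist":0.0},{"dp":[0,0,0],"twist":0.0},{"dp":[0,0,0],"twist":0.0}]'

```text
time: 7.45
eef_pos: [0.5986, 0.0677, 0.1159]
ee_rot: [[0.046, 0.999, 0.001], [0.999, -0.046, 0.0], [0.0, 0.001, -1.0]]
ft_force: [-0.2, -0.3, -1.9]
gripper_width: 0.0397
grasp_force: 14.8
```

>>> step_arm --series '[{"dp":[0,0,0.0025],"twist":0.0},{"dp":[0,0,0.0025],"twist":0.0},{"dp":[0,0,0],"twist":0.0},{"dp":[0,0,0],"twist":0.0}]'

```text
time: 7.85
eef_pos: [0.5981, 0.0674, 0.1112]
ee_rot: [[0.046, 0.999, 0.0], [0.999, -0.046, -0.0], [-0.0, 0.0, -1.0]]
ft_force: [-0.0, 0.3, -1.1]
gripper_width: 0.04
grasp_force: 14.8
```

>>> step_arm --series '[{"dp":[0,0,0.0025],"twist":0.0},{"dp":[0,0,0.002],"twist":0.0},{"dp":[0,0,0],"twist":0.0},{"dp":[0,0,0],"twist":0.0}]'

```text
time: 8.25
eef_pos: [0.598, 0.0674, 0.1074]
ee_rot: [[0.046, 0.999, -0.0], [0.999, -0.046, -0.0], [-0.0, -0.0, -1.0]]
ft_force: [0.1, 0.4, -2.5]
gripper_width: 0.04
grasp_force: 14.8
```

>>> step_arm --series '[{"dp":[0,0,0.0015],"twist":0.0},{"dp":[0,0,0],"twist":0.0},{"dp":[0,0,0],"twist":0.0}]'

```text
time: 8.55
eef_pos: [0.598, 0.0674, 0.1063]
ee_rot: [[0.046, 0.999, -0.0], [0.999, -0.046, -0.0], [-0.0, -0.0, -1.0]]
ft_force: [0.3, 1.0, -0.8]
gripper_width: 0.0402
grasp_force: 14.8
```

>>> step_arm --series '[{"dp":[0,0,0.0015],"twist":0.0},{"dp":[0,0,0],"twist":0.0},{"dp":[0,0,0],"twist":0.0}]'

```text
time: 8.85
eef_pos: [0.5982, 0.0674, 0.1059]
ee_rot: [[0.046, 0.999, 0.001], [0.999, -0.046, -0.0], [-0.0, 0.001, -1.0]]
ft_force: [-2.0, 0.4, 6.1]
gripper_width: 0.0397
grasp_force: 14.9
```

An upward force of 6 N at the expected height means the roof is resting on the bar. Release in two stages.

>>> step_arm --series '[{"dp":[0,0,0],"twist":0.0},{"dp":[0,0,0],"twist":0.0},{"dp":[0,0,0],"twist":0.0},{"dp":[0,0,0],"twist":0.0},{"dp":[0,0,0],"twist":0.0}]' --jaw 0.45

```text
time: 9.35
eef_pos: [0.598, 0.0674, 0.105]
ee_rot: [[0.046, 0.999, -0.0], [0.999, -0.046, -0.0], [-0.0, -0.0, -1.0]]
ft_force: [0.6, -1.1, -0.3]
gripper_width: 0.0485
grasp_force: 0.0
```

>>> step_arm --series '[{"dp":[0,0,0],"twist":0.0},{"dp":[0,0,0],"twist":0.0},{"dp":[0,0,0],"twist":0.0},{"dp":[0,0,0],"twist":0.0},{"dp":[0,0,0],"twist":0.0},{"dp":[0,0,0],"twist":0.0}]' --jaw 0.0

```text
time: 9.95
eef_pos: [0.5975, 0.0674, 0.1051]
ee_rot: [[0.046, 0.999, -0.001], [0.999, -0.046, -0.0], [-0.0, -0.001, -1.0]]
ft_force: [-2.7, -0.5, 2.1]
gripper_width: 0.0881
grasp_force: 1.3
```

Run:
```python
from h import *
s=status.observe(); w=imaging.get_image('wrist'); d=imaging.get_image('side')
print(s['eef_pos'],s['grasp_force'],s['gripper_width'],s['ft_force'])
o=np.zeros((600,800,3),np.uint8);o[:450,:450]=cv2.resize(d['color'][130:290,290:450],(450,450),interpolation=cv2.INTER_CUBIC);o[:350,450:]=cv2.resize(w['color'][:,120:520],(350,350))
cv2.imwrite('pics/h2.png',o)
```

```text
[0.59745044 0.06739026 0.10508478] 1.2629855326667894 0.088083753892338 [-2.65449104 -0.46108036  2.11126878]
```

View pics/h2.png

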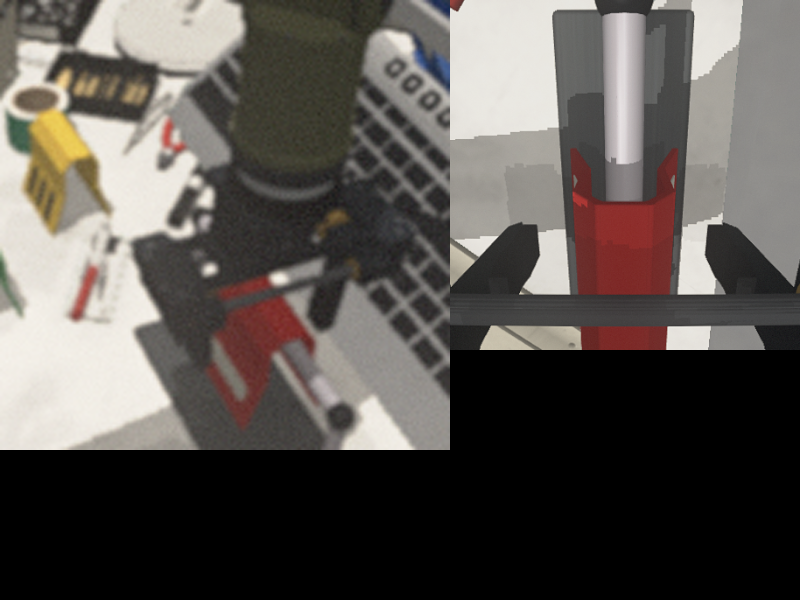

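The sign rests astride the bar with the fingers clear of it. Retreat straight up.

>>> step_arm --series '[{"dp":[0,0,-0.01],"twist":0.0},{"dp":[0,0,-0.02],"twist":0.0},{"dp":[0,0,-0.03],"twist":0.0},{"dp":[0,0,-0.04],"twist":0.0},{"dp":[0,0,-0.04],"twist":0.0},{"dp":[0,0,-0.04],"twist":0.0},{"dp":[0,0,-0.02],"twist":0.0},{"dp":[0,0,0],"twist":0.0},{"dp":[0,0,0],"twist":0.0},{"dp":[0,0,0],"twist":0.0},{"dp":[0,0,0],"twist":0.0},{"dp":[0,0,0],"twist":0.0}]'

```text
time: 11.25
eef_pos: [0.5976, 0.0673, 0.2642]
ee_rot: [[0.045, 0.999, -0.002], [0.999, -0.045, -0.0], [-0.0, -0.002, -1.0]]
ft_force: [0.2, -0.5, -0.1]
gripper_width: 0.088
grasp_force: 0.0
```

Run:
```python
from h import *
s=status.observe(); w=imaging.get_image('wrist'); d=imaging.get_image('side')
print(s['time'],s['eef_pos'],s['grasp_force'],s['gripper_width'],s['ft_force'])
o=np.zeros((600,800,3),np.uint8);o[:450,:450]=cv2.resize(d['color'][150:310,280:440],(450,450),interpolation=cv2.INTER_CUBIC);o[:350,450:]=cv2.resize(w['color'][:,120:520],(350,350))
cv2.imwrite('pics/h3.png',o)
```

```text
11.25 [0.59764503 0.06727607 0.26415146] 0.0 0.08800812264436342 [ 0.24236592 -0.51125786 -0.100121  ]
```

View pics/h3.png

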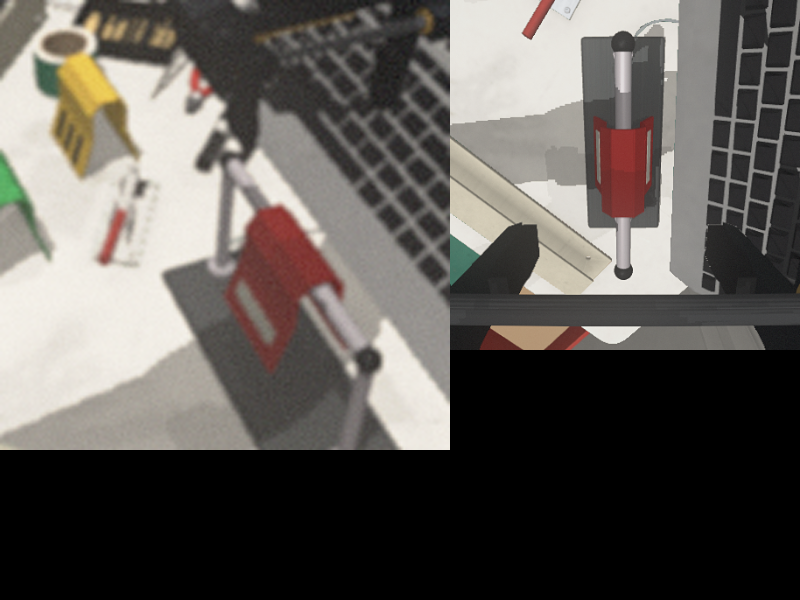

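The red sign hangs upright at mid-bar with its ridge along the bar. The gripper is clear, and yellow and green have not moved.

```bash
python3 -c "
from rig import ticket; print(ticket.close_job())"
```

```text
the job is handed in; nothing more can be done
None
```

The red sign hangs by its roof about mid-bar on the sign stand, the yellow and green signs were left alone, and the job was handed in at about 11 s; the hand-in gave no verdict.

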